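Pop, peel and hold up the clinging top tray

ROBOT

A 6-joint arm with a two-finger parallel gripper is mounted at the origin on a cart in front of the work surface, level with it; the furniture and walls round the work are solid. World frame = base frame: x ahead of the robot, y to its left, z up, the work surface at z = 0. Lengths are in mm, angles in rad, forces in N, time in s.
With the tool pointing down it reaches from about 300 to 1000 mm from the base axis. Payload 5.1 kg.
Tool frame: the origin (TCP) lies on the centre line of the jaws, within the pads' length; the fingertips stand 11 mm ahead of it and the grasp point (between the pads) lies 8 mm behind it (env.tip_reach is the distance from the TCP to the fingertips, in mm); z points along the fingers, y is the line along which they close (so a half turn about z gives the same grasp; the last joint's range is limited). The gripper opens to 95 mm and grips with 3 to 60 N. Pads are 20 mm wide; open, the fingers measure 119 mm over their backs; the gripper's body (75 mm by 180 mm) begins 59 mm behind the grasp point.
Start: joints at [-1.341, 0.124, 1.65, -0, 1.367, -0.083], TCP at [199.988, -618.457, 225.656] pointing down, gripper open.
Joint ranges: [-2.61, 2.61], [-1.02, 2.33], [0.03, 2.71], [-1.35, 4.49], [0.32, 2.68], [-2.91, 2.91]. Speed limits (rad/s): [2.57, 2.57, 3.14, 3.14, 3.14, 3.14].

INTERFACE

Orientations are given as a rotation vector (axis times angle).
In Python, from cell import env, eyes gives the robot as it stands. The module is installed in compiled form; this text tells all that it offers.
- The arm moves only by the shell command python3 -m inch 'ROWS' [FORCE]. ROWS is JSON, a list that holds one entry, the list of rows, each a list of 7 numbers: the shift along the world's x, y, z in cm, then the turn, a rotation vector about the world's x, y, z in degrees, then the gripper command: -1 is fully open, 1 is shut, values between are in proportion. In form: [[[dx, dy, dz, rx, ry, rz, fingers], ...]]. A call has 1 to 12 rows; each row shifts and turns the commanded pose from where the row before left it; what a row does not reach is not made up. A row lasts 1/10 s, in which the tool goes at most 50 mm and 8.59 degrees, less where a joint would pass 70% of its speed; a pose out of reach is approached as far as the arm can. A call with a gripper value outside its range is refused whole. The fingers move at their own pace and stop on an object; FORCE is the grip in N (left out, the last holds). Time passes only in rows, so rows that do not move let the fingers close. It gives the time, the measured TCP pose, the force, the opening and the grip force at its end, in the units of the state.
- env.read_state(): the state, without advancing time (a new reading comes with each control period).
- eyes.snapshot(name): name is "scene" or "top" or "wrist"; returns a dict with "color" (420x560x3 uint8, red, green, blue), "range_z" (420x560 float32, mm along the optical axis (not along the pixel's ray), 0 where there is no reading), "intrinsics" (3x3 intrinsics, pixels), "origin" and "rotation" of the camera in the world; the wrist camera has in their place "T_tool_cam" (4x4, takes a point from camera to tool coordinates, whose origin is the TCP and whose axes are the flange's). Camera axes: x right, y down, z forward; pixel columns grow to the right and rows downward; lengths in mm; the calibration is good to about 2 mm. A picture is of the moment at which its call begins: read the wrist's pose just before it.
- env.sign_off(): hands the job in; it is judged then, once.
The state is a dict: "time_s": time; "joint_pos": joint angles; "dq": joint speeds; "joint_torque": joint torques, N m; "tool_pos": TCP position; "eef_rot": TCP orientation; "ft_force": force on the tool from outside, world axes, zero at the start; "moment": the same for the moment, N m; "opening": finger opening in mm; "finger_force": force on a finger pad.
Only numpy, scipy, OpenCV 4.12 (cv2) and the standard library are available. Lean on these libraries where they do the work, as an engineer would, in place of code of your own. Each camera call takes 0.05 s, during which the arm holds its last target. There are 200 camera calls.

TASK

The blue tray clings in the grey tray below it. Push the red lever of the stand down to its stop and let it spring back, which cracks the stack open at the tab corner; then grip the yellow pull tab and peel the blue tray off by lifting that corner well up while the opposite corner still rests on the grey tray. Finish holding the blue tray by its tab, still and level, with its underside at least 15 cm above the bench; leave the grey tray seated in its stand and everything else on the bench where it is.

Things in the scene. Friction and masses are not known exactly. Their poses are not given: they have to be found in the camera images.
- stand: Grey fixed stand with a 10 mm base plate. Origin on the bench under the centre of the trays. The square trays stand cornerwise on it; its -x axis runs from the centre through the tab corner to the red lever (roughly towards the robot), y is level across, z up. Aluminium fences 14 mm high keep the grey tray in place.
- pop_lever (a joint): Sprung rocker lever, hinged about the stand's y axis 137 mm out along -x, 25 mm above the bench. 0 at rest, 0.30 rad at its stop: paddle pushed down 23 mm with 3.5 N growing to 7-12 N; springs back when let go. Its inner arm's brass roller raises the blue tray's tab corner about 11 mm; friction keeps that corner raised several mm after the lever returns.
- lever_paddle (a point): Centre of the top face of the red lever paddle (30 mm along x, 40 mm along y, 10 mm thick), 211 mm from the stand's origin along its -x and 66 mm above the bench at rest. Push down here with shut fingers.
- top_tray: Blue formed tray, 90 g: pan 90x90 mm, 17 mm deep overall, flange 108x108x3 mm on top resting on the grey rim. Origin: centre of the pan's underside; -x along the diagonal to the tab, z up. The pan hangs 14 mm deep in the grey tray, 3 mm play a side; four sprung rubber pads there hold it with 1 to 3 N each until it is lifted about 12 mm.
- pull_tab (a point): Centre of the yellow upright pull tab, 92 mm from the tray's centre along its -x, 32 mm above its origin. A fin 10 mm thick along the tray's y (grip across this), 28 mm long along x, 30 mm high, on a blue tongue 26 mm wide whose top is 15 mm below this point: keep fingertips a few mm above it. Grip firmly (about 40 N) or the tray sags.
- far_corner (a point): Corner of the blue tray's flange opposite the tab, on its underside: 75 mm from the tray's centre along its +x, 14 mm above the tray's origin. Peeling turns the tray about the level axis through this point, parallel to the tray's y.
- lower_tray: Grey tray 104x104x26 mm loaded with brass blanks, 0.9 kg, loose on the stand's 10 mm plate between the fences. Origin at the centre of its underside; its rim is 26 mm above that. Must stay seated.
- note_block: Yellow block of notes lying to the left, 75x100x12 mm; origin under its centre. Leave alone.
- tape_roll: Beige tape roll lying flat to the left, 94 mm across, 25 mm high; origin under its centre. Leave alone.
- parts_bowl: Shallow steel bowl to the right, 100 mm across, 28 mm high; origin under its centre. Leave alone.
- battery_can: Black can with golden top standing to the right, 34 mm across, 62 mm high; origin under its centre. Leave alone.
Not all that is in view belongs to the job. Of the things like the top_tray, leave any that is turquoise; of the rest the larger one is meant. Leave any orange look-alike of the lower_tray alone.

How it is judged (in metres and radians):
On the way, in this order (a step that is already met when the one before it is completed fails the run):
1. the lever is pushed down to its stop (value of joint pop_lever above 0.27 rad), for 0.1 s.
2. the lever has sprung back, the blue tray still in the stack (value of joint pop_lever below 0.04 rad and z of top_tray in the frame of stand below 0.04 m), for 0.1 s.
3. held by the fingers, the blue tray is tipped over 10 degrees, its far corner still on the stack (angle between top_tray's own z axis and vertical above 0.17 rad and z of far_corner in the frame of stand below 0.048 m and z of pull_tab in the frame of stand above 0.075 m and horizontal distance between far_corner and stand below 0.1 m and contact force between the fingers and top_tray above 1 N), for 0.1 s.
At the end, for the whole second after the job is handed in: Fingers hold the blue tray still by its tab, its origin over 145 mm above the bench, tilt under 0.2 rad, touching neither grey tray nor stand; lever under 0.04 rad; grey tray origin within 14 mm of the stand's origin, tilt under 0.04 rad (height (world z) of top_tray above 0.145 m and angle between top_tray's own z axis and vertical below 0.2 rad and contact force between the fingers and top_tray above 1 N and distance between pull_tab and the grasp point below 0.035 m and contact force between top_tray and lower_tray below 0.05 N and contact force between top_tray and stand below 0.05 N and linear speed of top_tray below 0.03 m/s and value of joint pop_lever below 0.04 rad and distance between lower_tray and stand below 0.014 m and angle between lower_tray's own z axis and vertical below 0.04 rad); the arm keeps its last pose, push and grip.
It fails at once if the grey tray is pulled up or tipped out of its seat (z of lower_tray in the frame of stand above 0.022 m or angle between lower_tray's own z axis and vertical above 0.12 rad).
It fails at once if a bystander on the bench is disturbed (distance of any of note_block, tape_roll, parts_bowl, battery_can from where it was at the start of the episode above 0.03 m).
It also fails if it takes over 48 s, if anything falls off the work surface, if the arm or the gripper's body presses on something with over 40 N, if the wrist force passes 120 N, or if a joint passes its speed limit or range.

## Working session

There is one attempt and no reset: what is moved stays moved. The work goes in short steps, Python scripts to look and compute and a shell command to move; the robot and the scene stay as the last step left them, time stands still between calls to the robot, and variables do not carry over. Pictures are saved under pics/ and viewed, at most 10 in all, crops included, and the job is handed in when it is done.

```bash
mkdir -p pics
cat > h.py <<'E'
import numpy as np, cv2
from cell import env, eyes
def snap(n):
    s=eyes.snapshot(n); return s
def save(s,f): cv2.imwrite('pics/'+f, s['color'][:,:,::-1])
def pts(s):
    K=s['intrinsics'];z=s['range_z'];v,u=np.mgrid[:420,:560]
    c=np.stack([(u-K[0,2])/K[0,0]*z,(v-K[1,2])/K[1,1]*z,z],-1)
    return c@np.array(s['rotation']).T+np.array(s['origin'])
E
python3 - <<'E'
from h import *
a=snap('top');b=snap('scene');save(a,'top.png');save(b,'scene.png')
np.savez('top.npz',c=a['color'],p=pts(a),z=a['range_z'])
print(a['origin'],a['intrinsics'])
st=env.read_state();print(st['time_s'],st['eef_rot'],st['ft_force'])
E
```

```text
Traceback (most recent call last):
  File "h.py", line 9, in pts
    return c@np.array(s['rotation']).T+np.array(s['origin'])
           ~~~~~~~~~~~~~~~~~~~~~~~~~~~^~~~~~~~~~~~~~~~~~~~~~
ValueError: operands could not be broadcast together with shapes (420,560) (3,)
```

View pics/top.png

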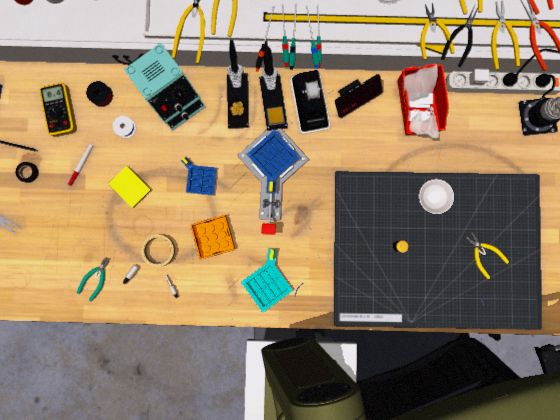

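View pics/scene.png

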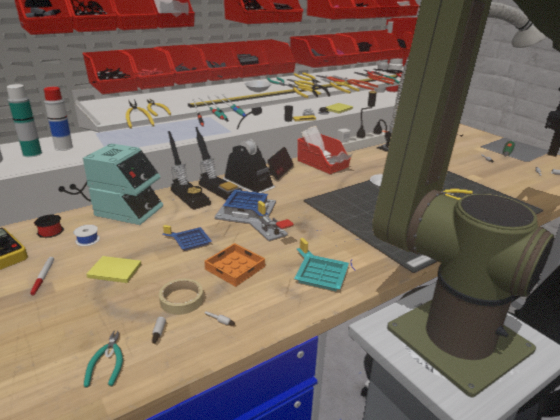

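The candidates in the top view are the large blue tray on the stand at (275,157), a smaller blue one at (201,180), a turquoise one at (267,286) and an orange grey-tray look-alike at (212,237). I choose the one at (275,157): it is the larger blue tray, its yellow tab is at (270,186), and the red paddle is at (268,229).

```bash
sed -i "s/np.array(s\['rotation'\])/R(s['rotation'])/" h.py
cat >> h.py <<'E'
def R(r):
    r=np.array(r,float)
    return r if r.shape==(3,3) else cv2.Rodrigues(r)[0]
def mask(s,lo,hi,box):
    h=cv2.cvtColor(s['color'],cv2.COLOR_RGB2HSV); m=cv2.inRange(h,lo,hi)
    k=np.zeros_like(m);u0,v0,u1,v1=box;k[v0:v1,u0:u1]=1
    return (m*k)>0
def ray(s,uv,zp):
    K=s['intrinsics'];d=R(s['rotation'])@np.array([(uv[0]-K[0,2])/K[0,0],(uv[1]-K[1,2])/K[1,1],1])
    o=np.array(s['origin']);return o+d*(zp-o[2])/d[2]
E
python3 - <<'E'
from h import *
a=snap('top');P=pts(a)
print(a['origin'],a['rotation'],a['intrinsics'])
cv2.imwrite('pics/crop.png',cv2.resize(a['color'][115:245,215:335,::-1],None,fx=4.5,fy=4.5,interpolation=cv2.INTER_CUBIC))
for n,lo,hi,box in [('paddle',(0,150,90),(8,255,255),(250,215,290,245)),('tab',(22,130,100),(35,255,255),(255,170,285,200)),('blue',(100,120,40),(125,255,255),(235,120,315,200))]:
    m=mask(a,lo,hi,box);v,u=np.nonzero(m);p=P[m];p=p[a['range_z'][m]>0]
    print(n,m.sum(),u.mean(),v.mean(),np.median(p,0),np.percentile(p[:,2],[5,95]))
    r=cv2.minAreaRect(np.stack([u,v],1).astype(np.float32));print(r)
    for z in (66,) if n=='paddle' else (71,) if n=='tab' else (39,): print(ray(a,(u.mean(),v.mean()),z),ray(a,r[0],z))
E
```

```text
[ 438.34283629   60.01425268 1504.64510294] [-2.21576622  2.15922988 -0.06666531] [[514.98829006   0.         282.26093604]
 [  0.         514.98829006 208.26103185]
 [  0.           0.           1.        ]]
paddle 146 268.4178082191781 228.56849315068493 [471.56791458 103.17894745  66.25489761] [59.70726392 71.33865198]
((268.3074035644531, 228.61888122558594), (13.942503929138184, 10.411609649658203), 5.19442892074585)
[472.27710662 102.39368483  66.        ] [472.12855541 102.6980027   66.        ]
tab 35 270.45714285714286 186.2 [591.58558647 100.74509776  67.84761556] [64.09711331 73.29369034]
((270.5, 186.5), (9.0, 3.0), 90.0)
[590.72158641  99.8147242   71.        ] [589.88181256  99.67180689  71.        ]
blue 1451 272.55892487939354 156.70089593383872 [682.72034169  97.08771565  31.61015948] [21.66590613 43.85956565]
((272.0158386230469, 162.1674346923828), (46.818023681640625, 47.557960510253906), 47.726318359375)
[679.32014625  97.00013018  39.        ] [663.47357229  98.12882949  39.        ]
```

View pics/crop.png

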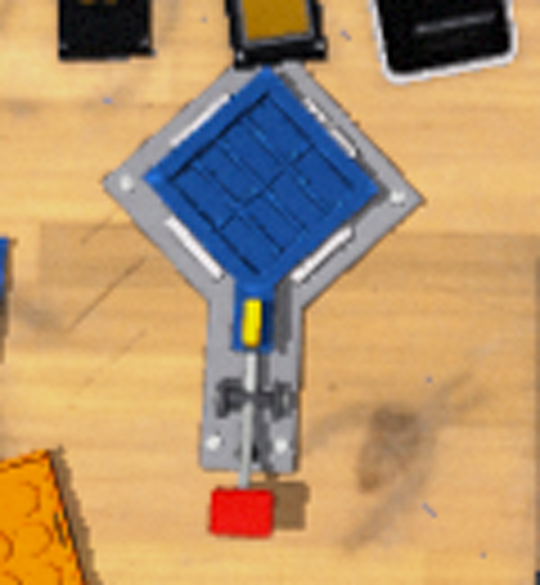

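The crop confirms it: the blue tray is centred at crop (262,180), the yellow tab at (253,322) and the red paddle at (242,512), all on the grey stand. The stand axis is about -0.025 rad from world x.

Run:
```python
from h import *
s=env.read_state();print(s['time_s'],s['tool_pos'],s['eef_rot'],s['ft_force'],s['opening']);print(R(s['eef_rot']).round(3))
```

```text
0.15 [ 199.88486476 -617.98774933  224.67240175] [-3.10162368e+00 -4.89084585e-01  1.61296487e-04] [-0.82588035 -0.03904088  0.01520263] 94.94751883754823
[[ 0.951  0.308 -0.   ]
 [ 0.308 -0.951  0.002]
 [ 0.    -0.002 -1.   ]]
```

```bash
python3 -m inch '[[[2,4.4,0,0,0,-1.6,1],[2,4.4,0,0,0,-1.6,1],[2,4.4,0,0,0,-1.6,1],[2,4.4,0,0,0,-1.6,1],[2,4.4,0,0,0,-1.6,1],[2,4.4,0,0,0,-1.6,1],[2,4.4,0,0,0,-1.6,1],[2,4.4,0,0,0,-1.6,1],[2,4.4,0,0,0,-1.6,1],[2,4.4,0,0,0,-1.6,1],[2,4.4,0,0,0,-1.6,1],[2,4.4,0,0,0,-1.6,1]]]'
```

```text
time_s: 1.35
tool_pos: [440.2, -88.5, 225.6]
eef_rot: [3.141, -0.037, 0.001]
ft_force: [1.2, 0.3, -0.2]
opening: 4.6
finger_force: 0.0
```

```bash
python3 -m inch '[[[0.6,3.8,-1.5,0,0,0,1],[0.6,3.8,-1.5,0,0,0,1],[0.6,3.8,-1.5,0,0,0,1],[0.6,3.8,-1.5,0,0,0,1],[0.5,3.9,-1.5,0,0,0,1],[0,0,-2,0,0,0,1],[0,0,-1,0,0,0,1],[0,0,0,0,0,0,1],[0,0,0,0,0,0,1],[0,0,0,0,0,0,1]]]'
python3 - <<'E'
from h import *
s=env.read_state();print(s['tool_pos'],s['ft_force'],s['opening'])
w=snap('wrist');save(w,'wrist.png');
T=np.array(w['T_tool_cam']);M=np.eye(4);M[:3,:3]=R(s['eef_rot']);M[:3,3]=s['tool_pos'];M=M@T
w['rotation']=M[:3,:3];w['origin']=M[:3,3]
for n,lo,hi,z in [('paddle',(0,150,90),(8,255,255),66),('tab',(22,130,100),(35,255,255),86)]:
    m=mask(w,lo,hi,(0,0,560,420)).astype(np.uint8)
    c=max(cv2.findContours(m,0,1)[0],key=cv2.contourArea);r=cv2.minAreaRect(c)
    print(n,r,ray(w,r[0],z))
    for q in cv2.boxPoints(r): print(q,ray(w,q,z))
E
```

```text
time_s: 2.35
tool_pos: [469.8, 99.9, 121.9]
eef_rot: [-3.141, 0.037, -0.003]
ft_force: [0.8, -0.8, -0.9]
opening: 0.6
finger_force: 0.0
[469.81936988  99.9156769  121.88067431] [ 0.80897137 -0.83792058 -0.86950307] 0.6320985510297422
paddle ((278.5, 224.5), (37.0, 51.0), 90.0) [473.95814643 102.60281795  66.        ]
[253. 206.] [488.48733575 120.8712221   66.        ]
[304. 206.] [487.59243026  83.57928477  66.        ]
[304. 243.] [458.98374126  83.77461773  66.        ]
[253. 243.] [459.90571353 122.20978278  66.        ]
tab ((279.0, 53.5), (53.0, 14.0), 90.0) [584.9906665   99.09740905  86.        ]
[272.  27.] [599.12555597 102.78546099  86.        ]
[286.  27.] [598.93042593  94.66740097  86.        ]
[286.  80.] [570.30897592  95.26668667  86.        ]
[272.  80.] [570.51156618 103.69881784  86.        ]
```

View pics/wrist.png

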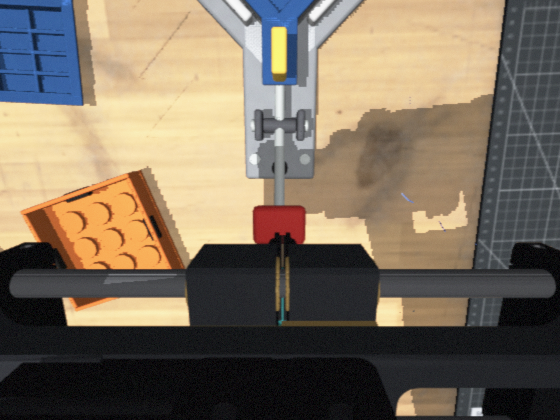

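The wrist picture shows the paddle at (278,224) with the shut fingers just below it at (283,290), and the tab at (279,53).

```bash
python3 -m inch '[[[0.3,0.3,-1.4,0,0,0,1],[0,0,-1.5,0,0,0,1],[0,0,-1,0,0,0,1],[-0.1,0,-0.5,0,0,0,1],[-0.2,0,-0.5,0,0,0,1],[-0.2,0,-0.5,0,0,0,1],[-0.1,0,-0.5,0,0,0,1],[-0.2,0,-0.5,0,0,0,1],[0,0,-0.3,0,0,0,1],[0,0,0,0,0,0,1],[0,0,0,0,0,0,1]]]'
```

```text
time_s: 3.5
tool_pos: [461.7, 103.6, 55.2]
eef_rot: [3.141, -0.035, -0.013]
ft_force: [-15.8, -1.8, 21.8]
opening: 0.4
finger_force: 13.0
```

```bash
python3 -m inch '[[[0,0,-0.2,0,0,0,1],[0,0,0,0,0,0,1],[0,0,0,0,0,0,1]]]'
```

```text
time_s: 3.8
tool_pos: [461.8, 103.6, 54.8]
eef_rot: [3.14, -0.034, -0.014]
ft_force: [-21.8, -1.7, 32.8]
opening: 0.4
finger_force: 18.7
```

```bash
python3 -m inch '[[[0.1,0,0.6,0,0,0,1],[0.2,0,0.8,0,0,0,1],[0.2,0,0.8,0,0,0,1],[0,0,1.5,0,0,0,1],[0,0,3,0,0,0,1],[1,0,4,0,0,0,0.1],[2,0,1,0,0,0,0.1],[3,0,0,0,0,0,0.1],[0,0,0,0,0,0,0.1],[0,0,0,0,0,0,0.1]]]'
cat > look.py <<'E'
from h import *
import sys
s=env.read_state();print(s['tool_pos'],s['ft_force'],s['opening'])
w=snap('wrist');save(w,sys.argv[1])
T=np.array(w['T_tool_cam']);M=np.eye(4);M[:3,:3]=R(s['eef_rot']);M[:3,3]=s['tool_pos'];M=M@T
w['rotation']=M[:3,:3];w['origin']=M[:3,3];P=pts(w)
for n,lo,hi in [('paddle',(0,150,90),(8,255,255)),('tab',(22,130,100),(35,255,255))]:
    m=mask(w,lo,hi,(0,0,560,420)).astype(np.uint8)
    c=max(cv2.findContours(m,0,1)[0],key=cv2.contourArea);r=cv2.minAreaRect(c)
    k=np.zeros_like(m);cv2.drawContours(k,[c],-1,1,-1);p=P[(k>0)&(w['range_z']>0)];z=np.percentile(p[:,2],75)
    print(n,r,'z',np.percentile(p[:,2],[5,50,75,95]),ray(w,r[0],z))
    for q in cv2.boxPoints(r): print(q,ray(w,q,z))
E
python3 look.py w2.png
```

```text
time_s: 4.8
tool_pos: [528.5, 103.5, 167.6]
eef_rot: [3.141, -0.035, -0.003]
ft_force: [-0.4, 0.0, -0.7]
opening: 34.9
finger_force: 0.0
[528.52740038 103.46635847 167.61677404] [-0.41560217  0.04663094 -0.68034002] 34.92766611081711
paddle ((284.5, 262.0), (12.0, 41.0), 90.0) z [63.12767646 65.91338753 66.47598413 67.15430694] [482.58004317 102.35103099  66.47598413]
[264. 256.] [488.96951605 121.13960032  66.47598413]
[305. 256.] [488.10240602  83.31324757  66.47598413]
[305. 268.] [476.12408285  83.36695201  66.47598413]
[264. 268.] [477.00083556 121.58478092  66.47598413]
tab ((285.5, 139.0), (34.0, 11.0), 90.0) z [77.39396688 78.91246967 79.51390533 80.30149379] [593.71498337  99.34494295  79.51390533]
[280. 122.] [606.82498848 103.40959903  79.51390533]
[291. 122.] [606.62818427  94.75882971  79.51390533]
[291. 156.] [580.2542223   95.17153769  79.51390533]
[280. 156.] [580.4566494  104.05362993  79.51390533]
```

View pics/w2.png

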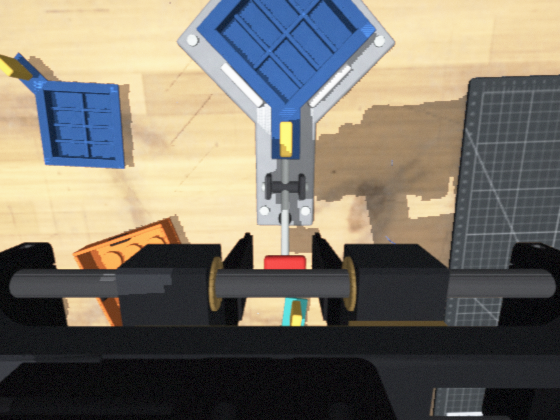

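The lever is back (paddle face at (284,262), z 66) and the tab corner is raised about 10 mm. The tab is at (285,139), its top centre at (593.5, 99.3, 79.5).

```bash
python3 -m inch '[[[3.2,-0.2,0,0,0,0,0.1],[3.3,-0.2,-1,0,0,0,0.1],[0,0,-3,0,0,0,0.1],[0,0,-3,0,0,0,0.1],[0,0,-1.5,0,0,0,0.1],[0,0,-1,0,0,0,0.1],[0,0,-0.7,0,0,0,0.1],[0,0,0,0,0,0,0.1],[0,0,0,0,0,0,0.1]]]'
```

```text
time_s: 5.75
tool_pos: [594.7, 99.7, 67.9]
eef_rot: [-3.141, 0.035, -0.003]
ft_force: [-0.3, 1.2, 0.1]
opening: 42.9
finger_force: 0.0
```

```bash
python3 -m inch '[[[0,0,-0.3,0,0,0,0.1],[0,0,0,0,0,0,1],[0,0,0,0,0,0,1],[0,0,0,0,0,0,1],[0,0,0,0,0,0,1],[0,0,0,0,0,0,1],[0,0,0,0,0,0,1]]]' 45
```

```text
time_s: 6.45
tool_pos: [594.0, 99.4, 63.7]
eef_rot: [3.141, -0.036, 0.0]
ft_force: [-0.1, 0.5, 0.4]
opening: 10.0
finger_force: 45.0
```

```bash
python3 -m inch '[[[0.08,0,0.43,0,1.5,0,1],[0.09,0,0.43,0,1.5,0,1],[0.1,0,0.43,0,1.5,0,1],[0.11,0,0.43,0,1.5,0,1],[0,0,0,0,0,0,1],[0,0,0,0,0,0,1]]]'
```

```text
time_s: 7.05
tool_pos: [597.6, 99.5, 80.6]
eef_rot: [3.136, -0.035, -0.165]
ft_force: [-1.2, -0.6, 1.1]
opening: 9.7
finger_force: 45.0
```

```bash
python3 -m inch '[[[0.12,0,0.43,0,1.5,0,1],[0.13,0,0.43,0,1.5,0,1],[0.14,0,0.42,0,1.5,0,1],[0.15,0,0.42,0,1.5,0,1],[0.15,0,0.42,0,1.5,0,1],[0,0,0,0,0,0,1],[0,0,0,0,0,0,1],[0,0,0,0,0,0,1]]]'
python3 - <<'E'
from h import *
b=snap('scene');cv2.imwrite('pics/s2.png',cv2.resize(b['color'][160:260,180:330,::-1],None,fx=5,fy=5,interpolation=cv2.INTER_CUBIC))
E
```

```text
time_s: 7.85
tool_pos: [604.5, 99.5, 101.8]
eef_rot: [3.117, -0.035, -0.368]
ft_force: [-0.9, -0.2, -0.7]
opening: 9.7
finger_force: 45.0
```

View pics/s2.png

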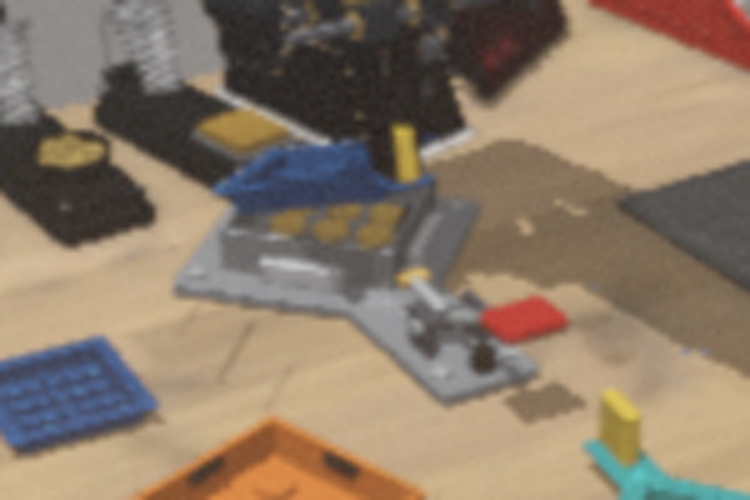

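The crop shows the blue tray tipped, with its tab held at (405,150), its far corner at the rim near (230,190), the grey tray seated and the lever at rest at (525,318). I'll check the tilt by depth.

Run:
```python
from h import *
b=snap('scene');P=pts(b)
m=mask(b,(100,120,30),(125,255,255),(220,180,270,205))&(b['range_z']>0);p=P[m];print(len(p))
x=p[:,0];ix=np.argsort(x)
for lo in range(600,780,15):
    q=p[(x>=lo)&(x<lo+15)]
    if len(q): print(lo,len(q),np.percentile(q[:,2],[5,50,95]).round(1),q[:,1].mean().round(0))
```

```text
65
600 1 [84.8 84.8 84.8] 108.0
660 3 [63.3 64.4 64.4] 154.0
675 5 [50.6 61.6 62.3] 148.0
690 13 [45.4 48.2 49.3] 92.0
705 15 [39.7 44.2 50.8] 86.0
720 25 [34.2 39.8 45.9] 83.0
735 3 [33.9 37.7 42.7] 95.0
```

Tilt is about 0.29 rad with the far corner on the rim. Now I'll lift it off slowly.

```bash
python3 -m inch '[[[0,0,0.4,0,0,0,1],[0,0,0.5,0,0,0,1],[0,0,0.5,0,0,0,1],[0,0,0.6,0,0,0,1],[0,0,0.8,0,0,0,1],[0,0,1,0,0,0,1],[0,0,1,0,0,0,1],[0,0,1,0,0,0,1],[0,0,1,0,0,0,1],[0,0,1,0,0,0,1],[0,0,0,0,0,0,1],[0,0,0,0,0,0,1]]]'
```

```text
time_s: 9.15
tool_pos: [604.8, 99.5, 180.3]
eef_rot: [3.117, -0.035, -0.368]
ft_force: [0.2, -0.4, -1.1]
opening: 9.4
finger_force: 45.0
```

```bash
python3 -m inch '[[[0,0,1,0,-2,0,1],[0,0,1,0,-2,0,1],[0,0,1,0,-2,0,1],[0,0,1,0,-2,0,1],[0,0,1,0,-2,0,1],[0,0,0.5,0,-2,0,1],[0,0,0.5,0,-2,0,1],[0,0,0,0,-2,0,1],[0,0,0,0,0,0,1],[0,0,0,0,0,0,1],[0,0,0,0,0,0,1],[0,0,0,0,0,0,1]]]'
python3 - <<'E'
from h import *
b=snap('scene');P=pts(b);cv2.imwrite('pics/s3.png',cv2.resize(b['color'][100:260,150:350,::-1],None,fx=3.7,fy=3.7,interpolation=cv2.INTER_CUBIC))
m=mask(b,(100,120,30),(125,255,255),(200,120,300,200))&(b['range_z']>0);p=P[m];p=p[p[:,2]>60];x=p[:,0]
for lo in range(600,790,15):
    q=p[(x>=lo)&(x<lo+15)]
    if len(q): print(lo,len(q),np.percentile(q[:,2],[5,50,95]).round(1))
E
```

```text
time_s: 10.35
tool_pos: [604.8, 99.5, 239.7]
eef_rot: [-3.14, 0.035, -0.067]
ft_force: [-0.3, 0.1, -0.6]
opening: 9.8
finger_force: 45.0
630 1 [220.4 220.4 220.4]
645 9 [213.9 222.  222.6]
660 19 [210.5 221.3 222.5]
675 35 [207.6 213.1 222.5]
690 38 [207.3 212.3 221.4]
705 47 [206.9 212.1 221.2]
720 40 [208.  214.4 220.7]
735 34 [205.6 214.8 221.1]
750 6 [207.2 219.  220.1]
```

View pics/s3.png

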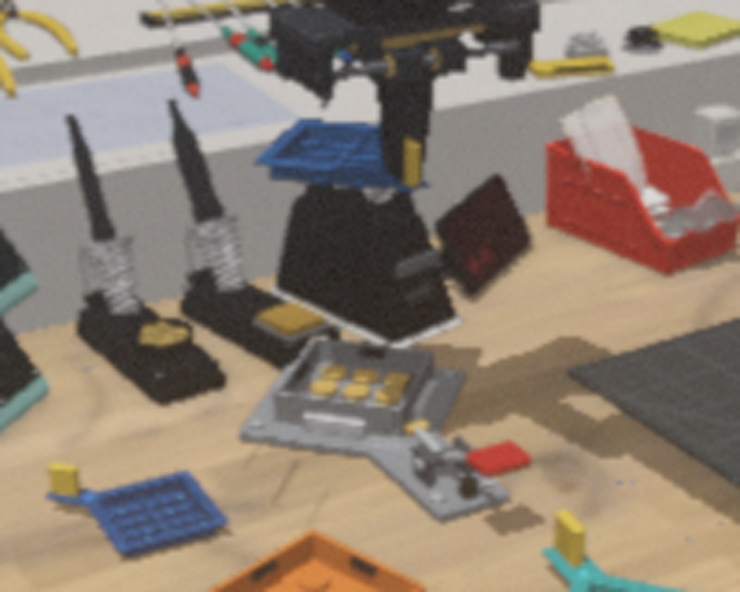

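The blue tray hangs level at (330,155), held by its tab at (412,160). Its flange is at about z 221 and its tilt about 0.02 rad. The grey tray is seated at (350,385) and the lever is at rest at (498,457).

```bash
python3 -c "
from cell import env
print(env.sign_off())"
```

```text
the job is handed in; nothing more can be done
None
```

The job is handed in with no verdict shown: the lever was pushed to its stop and sprang back, and the blue tray was peeled at about 0.29 rad and is held level by its tab, underside about 20 cm above the bench; the grey tray is still seated.

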